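Close up the beaker rack with its notched stop

ROBOT

A 7-joint arm with a two-finger parallel gripper is mounted at the origin on a cart in front of the work surface, level with it; the furniture and walls round the work are solid. World frame = base frame: x ahead of the robot, y to its left, z up, the work surface at z = 0. Lengths are in m, angles in rad, forces in N, time in s.
With the tool pointing down it reaches from about 0.425 to 0.875 m from the base axis. Payload 4.7 kg.
Tool frame: the origin (TCP) lies where the fingers leave the gripper's body, on its centre line; the fingertips stand 70 mm ahead of it and the grasp point (between the pads) lies 51 mm ahead of it; z points along the fingers, y is the line along which they close (so a half turn about z gives the same grasp; the last joint's range is limited). The gripper opens to 87 mm and grips with 3 to 60 N. Pads are 19 mm wide; open, the fingers measure 117 mm over their backs; the gripper's body (75 mm by 190 mm) begins 51 mm behind the grasp point.
Start: joints at [-1.144, 0.321, -0.07, 1.45, 0.023, 1.371, -0.057], TCP at [0.261, 0.595, 0.292] pointing down, gripper open.
Joint ranges: [-2.86, 2.86], [-0.3, 2.09], [-1.38, 1.24], [0.06, 2.45], [-1.56, 4.7], [0.09, 2.05], [-2.69, 2.69]. Speed limits (rad/s): [2.57, 2.57, 3.14, 3.14, 3.14, 3.14, 3.14].

INTERFACE

Orientations are given as a rotation vector (axis times angle).
In Python, from bench import ctrl gives the robot as it stands.
- The arm moves only by the tool drive_tool, never from a script. Its argument "motion" is a list of rows, each a list of 3 entries, a list of its own where there are three numbers: the shift along the tool's x, y, z in cm, then the turn, a rotation vector about the tool's x, y, z in degrees, then the opening, from -1 (shut) to 1 (fully open). In form: [[[x, y, z], [ax, ay, az], claw], ...]. A call has 1 to 12 rows; each row shifts and turns the commanded pose from where the row before left it, along the tool's axes as they then stand; what a row does not reach is not made up. A row lasts 1/8 s, in which the tool goes at most 62.5 mm and 10.7 degrees, less where a joint would pass 70% of its speed; a pose out of reach is approached as far as the arm can. A call with a gripper value outside its range is refused whole. The fingers move at their own pace and stop on an object; "force" is the grip in N (left out, the last holds). Time passes only in rows, so rows that do not move let the fingers close. It gives the time, the measured TCP pose, the force, the opening and the grip force at its end, in the units of the state.
- ctrl.get_state(): the state, without advancing time (a new reading comes with each control period).
- ctrl.get_image(name): name is "scene" or "top" or "wrist"; returns the picture (420x560x3 uint8, red, green, blue); there is no depth.
- ctrl.calibration(name): a dict with "K" (3x3 intrinsics, pixels), "origin" and "attitude" of the camera in the world; the wrist camera has in their place "tool_from_camera" (4x4, takes a point from camera to tool coordinates, whose origin is the TCP and whose axes are the flange's). Camera axes: x right, y up, looking along -z (the intrinsics and any distortion apply to the point x, -y, -z); pixel columns grow to the right and rows downward; lengths in m; the calibration is good to about 2 mm. A picture is of the moment at which its call begins: read the wrist's pose just before it. calibration takes no time and is no camera call.
- ctrl.close_job(): hands the job in; it is judged then, once.
The state is a dict: "time": time; "joint_positions": joint angles; "qd": joint speeds; "joint_torque": joint torques, N m; "position": TCP position; "tool_rot": TCP orientation; "ft_force": force on the tool from outside, world axes, zero at the start; "torque": the same for the moment, N m; "grip_width": opening from 0.0 (shut) to 1.0 (fully open); "grip_force": force on a finger pad.
Only numpy, scipy, OpenCV 4.12 (cv2) and the standard library are available. Lean on these libraries where they do the work, as an engineer would, in place of code of your own. Each camera call takes 0.05 s, during which the arm holds its last target. There are 200 camera calls.

TASK

Two identical notched racks hold rows of small beakers, each row kept in by a stop bar that sits in the rack's notches. In one rack a beaker has been taken away, so its stop stands a whole place off the last beaker: lift that stop out of its notch, shift it one notch towards the beakers and drop it fully into that next notch, upright, and let go. Keep the beaker next to it standing in its place and leave the other rack's stop alone.

Things in the scene. Friction and masses are not known exactly. Their poses are not given: they have to be found in the camera images.
- grip_a (a point): Centre of the grey grip post, 30 (x, across rack) x 16 (y) x 60 mm tall, of the stop to move; about 100 mm above the bench. The loose stop, 0.13 to 0.25 kg, is a steel bar on edge, 110 (x) x 10 (y) x 26 mm tall, lying in two facing notches, with the post on top and a gate plate 44 (x) x 4 (y) mm hanging 24 mm below it. This point is 62 mm above the bar's underside, 24 mm below the post's top.
- notch_a (a point): Middle of the floor of the wanted notch pair, on the rack's centre line, 38 mm above the bench; the seated stop's grip point is 62 mm straight above. Axes: x across the rack, y along it to the beakers (robot's left, within 15 degrees), z up. Notches are 60 mm apart, 22 mm deep, 14 mm wide below, flared over the top 10 mm to 34 mm. The stop starts one notch off, in -y; lifted 22 mm its bar is clear.
- last_beaker (a point): Centre, half-way up, of the loose clear beaker nearest to that stop: 58 mm in diameter, 60 mm tall, on the rack's 6 mm base, rim 66 mm above the bench. It stands 42 mm beyond the wanted notch in +y, so about 8 mm stays free between the seated bar and the beaker.
- grip_b (a point): The same point of the identical stop in the other rack, which has three beakers and no gap: leave it alone. Both racks are fixed, aluminium, 320 mm long, 82 mm wide, with two notched side rails 60 mm high and 8 mm thick, 66 mm apart.
Mind the look-alikes: they are no part of the job. Leave any purple look-alike of the part that bears grip_a alone. Leave any brown look-alike of the part that bears last_beaker alone.

How it is judged:
On the way:
1. the stop is lifted clear of its notch (z of grip_a in the frame of notch_a above 0.085 m), for 0.1 s.
At the end, for the whole second after the job is handed in: The stop of the rack with the gap sits in the next notch towards the beakers: its grip point within 12 mm along and 15 mm across of the point 62 mm above the notch floor, within 7 mm in height, upright within 10 degrees; the last beaker stands upright and the gripper has let go (x of grip_a in the frame of notch_a between -0.015 and 0.015 m and y of grip_a in the frame of notch_a between -0.012 and 0.012 m and z of grip_a in the frame of notch_a between 0.055 and 0.069 m and angle between grip_a's own z axis and vertical below 0.175 rad and contact force between the fingers and anything else below 0.5 N and angle between last_beaker's own z axis and vertical below 0.2 rad); the robot touches nothing.
It fails at once if the last beaker is knocked over or moved more than 25 mm (distance of last_beaker from where it was at the start of the episode above 0.025 m or angle between last_beaker's own z axis and vertical above 0.4 rad).
It fails at once if the other rack's stop is moved more than 15 mm (distance of grip_b from where it was at the start of the episode above 0.015 m).
It also fails if it takes over 32 s, if anything falls off the work surface, if the arm or the gripper's body presses on something with over 40 N, if the wrist force passes 120 N, or if a joint passes its speed limit or range.

## Working session

There is one attempt and no reset: what is moved stays moved. The work goes in short steps, Python scripts to look and compute and a tool call to move; the robot and the scene stay as the last step left them, time stands still between calls to the robot, and variables do not carry over. Pictures are saved under pics/ and viewed, at most 10 in all, crops included, and the job is handed in when it is done.

Besides the shell and the picture viewer there is one more tool, called as a command line: name --argument value ..., lists and objects as JSON in quotes. drive_tool: Moves the arm, as the interface text tells. Its arguments: {"type":"object","properties":{"motion":{"type":"array","items":{"type":"array"}},"force":{"type":"number"}},"required":["motion"]}

```bash
mkdir -p pics
cat > h.py <<'E'
import numpy as np,cv2
from bench import ctrl
from scipy.spatial.transform import Rotation as R
def snap(n,f):
    im=ctrl.get_image(n); cv2.imwrite('pics/'+f,im[:,:,::-1]); return im
def cam(n,st=None):
    c=ctrl.calibration(n); K=np.array(c['K'])
    if n=='wrist':
        T=np.array(c['tool_from_camera']); Rt=R.from_rotvec(st['tool_rot']).as_matrix()
        return K,Rt@T[:3,3]+st['position'],Rt@T[:3,:3],c
    A=np.array(c['attitude']); A=A if A.shape==(3,3) else R.from_rotvec(A).as_matrix()
    return K,np.array(c['origin']),A,c
def ray(n,uv,st=None):
    K,o,A,c=cam(n,st); d=np.linalg.solve(K,[uv[0],uv[1],1]); d=A@(d*[1,-1,-1]); return o,d/np.linalg.norm(d)
def onz(n,uv,z,st=None):
    o,d=ray(n,uv,st); return o+d*(z-o[2])/d[2]
def proj(n,p,st=None):
    K,o,A,c=cam(n,st); q=A.T@(np.array(p)-o)*[1,-1,-1]; q=K@q; return q[:2]/q[2]
E
python3 - <<'E'
from h import *
s=ctrl.get_state();print(s['position'],s['tool_rot'],s['time'])
for n in('top','scene','wrist'):print(n,ctrl.calibration(n))
a=snap('top','t.png');b=snap('scene','s.png')
E
```

```text
[0.26062211 0.59499638 0.29116641] [-6.43661640e-01 -3.07466270e+00  2.96494908e-03] 0.0
top {'K': array([[501.65938041,   0.        , 279.45383253],
       [  0.        , 501.65938041, 211.63479815],
       [  0.        ,   0.        ,   1.        ]]), 'origin': array([ 0.44260209, -0.02004364,  1.22450056]), 'attitude': array([ 0.0484056 , -0.07534596, -1.57766809])}
scene {'K': array([[379.21731249,   0.        , 282.86890251],
       [  0.        , 379.21731249, 214.44330187],
       [  0.        ,   0.        ,   1.        ]]), 'origin': array([ 0.04520799, -0.48377232,  0.60670946]), 'attitude': array([ 0.83002718, -0.35811259, -0.7411145 ])}
wrist {'K': array([[355.69471378,   0.        , 280.55585454],
       [  0.        , 355.69471378, 212.45630193],
       [  0.        ,   0.        ,   1.        ]]), 'tool_from_camera': array([[ 2.40284780e-04,  9.64066648e-01,  2.65660385e-01,
         7.30053660e-02],
       [ 9.99999595e-01, -4.61925652e-04,  7.71821631e-04,
         9.69700559e-04],
       [ 8.66802839e-04,  2.65660092e-01, -9.64066369e-01,
        -9.16539494e-02],
       [ 0.00000000e+00,  0.00000000e+00,  0.00000000e+00,
         1.00000000e+00]])}
```

View pics/t.png

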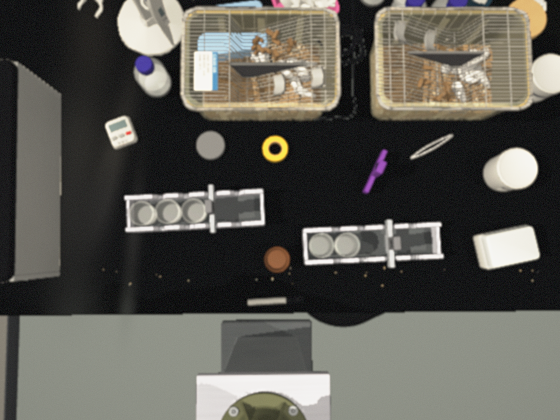

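View pics/s.png

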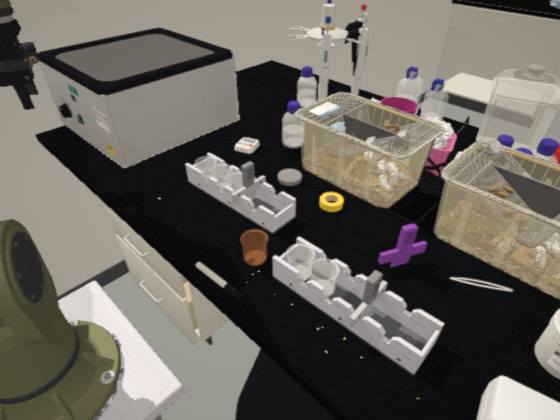

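The top view shows rack A on the right: beakers at (320,245) and (347,244), and its stop at (390,243) with the post centred there. Rack B is on the left with its stop at (211,208). In the scene view the post top of A is near (374,277), and the purple and brown look-alikes stand clear.

Run:
```python
from h import *
for nm,uv,z in [('postA',(389.5,243),.124),('barEnd1',(389,221),.064),('barEnd2',(392,267),.064),('bk2',(347,244),.066),('bk1',(320,245),.066),('cornerLT',(303,229),.06),('cornerRT',(440,223),.06),('cornerLB',(304,264),.06),('cornerRB',(442,258),.06),('brown',(277,260),.06)]:
    print(nm,onz('top',uv,z).round(4))
print(onz('scene',(375,275),.124))
s=ctrl.get_state();M=R.from_rotvec(s['tool_rot']).as_matrix();print(M.round(3))
a=cv2.imread('pics/t.png')[205:280,290:455];cv2.imwrite('pics/tc.png',cv2.resize(a,None,fx=4.8,fy=4.8,interpolation=cv2.INTER_CUBIC))
```

```text
postA [ 0.4584 -0.2806  0.124 ]
barEnd1 [ 0.5104 -0.295   0.064 ]
barEnd2 [ 0.4039 -0.2992  0.064 ]
bk2 [ 0.4578 -0.1957  0.066 ]
bk1 [ 0.456  -0.1332  0.066 ]
cornerLT [ 0.4935 -0.0948  0.06  ]
cornerRT [ 0.505  -0.4155  0.06  ]
cornerLB [ 0.4125 -0.0961  0.06  ]
cornerRB [ 0.4236 -0.4174  0.06  ]
brown [ 0.4223 -0.0338  0.06  ]
[ 0.46189646 -0.29908127  0.124     ]
[[-0.916  0.401 -0.001]
 [ 0.401  0.916 -0.002]
 [-0.    -0.002 -1.   ]]
```

View pics/tc.png

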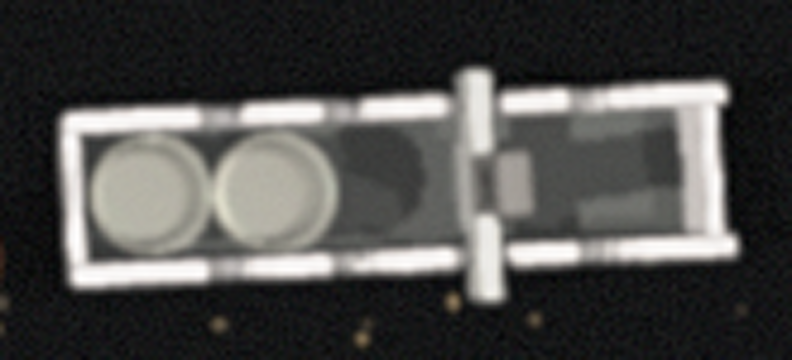

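The crop (4.8x) shows the stop bar at crop x 477 and the post top at (515,183), which is pixel (397,243). The wanted notch is at crop x 342, and the rack is turned about 2° from robot-left. I'll swing round the base to hover above the stop.

drive_tool --motion '[[[-4.3, -2.4, 0], [0, 0, 0], 1], [[-4.3, -2.4, 0], [0, 0, 0], 1], [[-4.3, -2.4, 0], [0, 0, 0], 1], [[-4.3, -2.4, 0], [0, 0, 0], 1], [[-4.3, -2.4, 0], [0, 0, 0], 1], [[-4.3, -2.4, 0], [0, 0, 0], 1], [[-4.3, -2.4, 0], [0, 0, 0], 1], [[-4.3, -2.4, 0], [0, 0, 0], 1], [[-4.3, -2.4, 0], [0, 0, 0], 1], [[-4.3, -2.4, 0], [0, 0, 0], 1], [[0, 0, 0], [0, 0, -8.6], 1], [[0, 0, 0], [0, 0, -8.6], 1]]'

```text
time: 1.6
position: [0.5586, 0.2021, 0.2916]
tool_rot: [-0.172, -3.136, 0.001]
ft_force: [-0.3, 0.2, 0.4]
grip_width: 1.001
grip_force: 0.0
```

drive_tool --motion '[[[0, 0, 0], [0, 0, -8.6], 1], [[1.2, -5.0, 0.4], [0, 0, 0], 1], [[1.2, -5.0, 0.4], [0, 0, 0], 1], [[1.2, -5.0, 0.4], [0, 0, 0], 1], [[1.2, -5.0, 0.4], [0, 0, 0], 1], [[1.2, -5.0, 0.4], [0, 0, 0], 1], [[1.2, -5.0, 0.4], [0, 0, 0], 1], [[1.2, -5.0, 0.4], [0, 0, 0], 1], [[1.2, -5.0, 0.4], [0, 0, 0], 1], [[1.2, -5.0, 0.4], [0, 0, 0], 1], [[1.2, -5.0, 0.4], [0, 0, 0], 1], [[0, 0, 0], [0, 0, 0], 1]]'

```text
time: 3.1
position: [0.4545, -0.3057, 0.2518]
tool_rot: [0.046, -3.139, 0.003]
ft_force: [-0.2, 0.2, 0.5]
grip_width: 0.997
grip_force: 0.0
```

Run:
```python
from h import *
s=ctrl.get_state();print(s['position'],s['tool_rot'],s['time'])
a=snap('wrist','w1.png')
print(proj('wrist',[.458,-.298,.124],s))
```

```text
[ 0.45453908 -0.30568287  0.25183584] [ 0.04583059 -3.13945304  0.00314211] 3.1
[291.16871376 236.23680754]
```

View pics/w1.png

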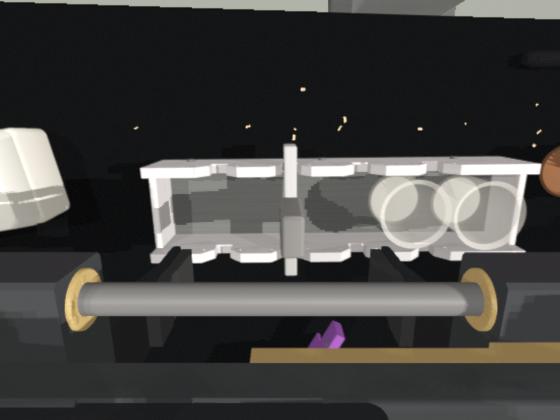

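The wrist view has rack +y to the right. The bar runs from (290,146) to (291,274) with the post top around (292,235). Notches show at columns ~222, ~358 and ~425 on the near rail, and the beaker rims are centred at about (414,214) and (489,215).

Run:
```python
from h import *
s=ctrl.get_state()
for nm,uv,z in [('barE1',(290,146),.064),('barE2',(291,274),.064),('post',(292,236),.124),('bk2',(414,214),.066),('bk1',(489,215),.066),('cL',(146,168),.06),('cR',(535,166),.06)]:
    print(nm,onz('wrist',uv,z,s).round(4))
g=cv2.imread('pics/w1.png');a=g[135:285,200:400];cv2.imwrite('pics/w1c.png',cv2.resize(a,None,fx=4,fy=4,interpolation=cv2.INTER_CUBIC))
```

```text
barE1 [ 0.4064 -0.2963  0.064 ]
barE2 [ 0.5143 -0.2911  0.064 ]
post [ 0.4593 -0.2943  0.124 ]
bk2 [ 0.4572 -0.1938  0.066 ]
bk1 [ 0.456 -0.133  0.066]
cL [ 0.4279 -0.4105  0.06  ]
cR [ 0.416  -0.1003  0.06  ]
```

View pics/w1c.png

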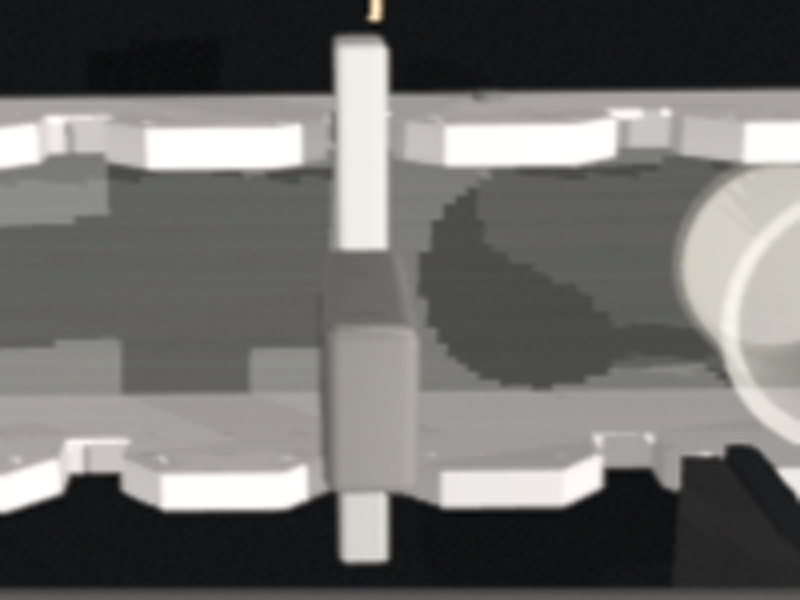

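drive_tool --motion '[[[-0.6, 1.2, 0], [0, 0, 0], 1], [[0, 0, 2.5], [0, 0, 0], 1], [[0, 0, 2.5], [0, 0, 0], 1], [[0, 0, 2.5], [0, 0, 0], 1], [[0, 0, 2.3], [0, 0, 0], 1], [[0, 0, 0], [0, 0, 0], 1], [[0, 0, 0], [0, 0, 0], 1]]' --force 35

```text
time: 4.03
position: [0.4639, -0.2877, 0.1551]
tool_rot: [-0.062, 3.14, 0.0]
ft_force: [-0.1, -0.5, -0.1]
grip_width: 0.999
grip_force: 0.0
```

drive_tool --motion '[[[0.4, -0.6, 0.3], [0, 0, 0], 1], [[0, 0, 0], [0, 0, 0], 1], [[0, 0, 0], [0, 0, 0], -1], [[0, 0, 0], [0, 0, 0], -1], [[0, 0, 0], [0, 0, 0], -1], [[0, 0, 0], [0, 0, 0], -1], [[0, 0, 0], [0, 0, 0], -1], [[0, 0, 0], [0, 0, 0], -1], [[0, 0, 0], [0, 0, 0], -1]]' --force 35

```text
time: 5.15
position: [0.459, -0.295, 0.1512]
tool_rot: [-0.059, 3.141, 0.0]
ft_force: [0.2, 1.6, -0.7]
grip_width: 0.286
grip_force: 0.0
```

drive_tool --motion '[[[0, 0, 0], [0, 0, 0], -1], [[0, 0, 0], [0, 0, 0], -1], [[0, 0, 0], [0, 0, 0], -1]]'

```text
time: 5.52
position: [0.4589, -0.2962, 0.1513]
tool_rot: [-0.058, 3.141, -0.003]
ft_force: [1.0, -5.5, -3.5]
grip_width: 0.18
grip_force: 34.9
```

drive_tool --motion '[[[0, 0, -0.8], [0, 0, 0], -1], [[0, 0, -1], [0, 0, 0], -1], [[0, 0, -1], [0, 0, 0], -1], [[0, 0, -1], [0, 0, 0], -1], [[0, 0, 0], [0, 0, 0], -1], [[0, 0, 0], [0, 0, 0], -1], [[0, 0, 0], [0, 0, 0], -1]]'

```text
time: 6.4
position: [0.4588, -0.2947, 0.1888]
tool_rot: [0.059, -3.14, -0.001]
ft_force: [0.0, -1.1, -1.7]
grip_width: 0.183
grip_force: 35.0
```

Run:
```python
from h import *
s=ctrl.get_state();print(s['position'],s['tool_rot'],s['ft_force'],s['grip_width'])
g=snap('wrist','w2.png')[:,:,::-1];a=g[120:320,150:500];cv2.imwrite('pics/w2c.png',cv2.resize(a,None,fx=2.28,fy=2.28,interpolation=cv2.INTER_CUBIC))
```

```text
[ 0.458779   -0.29474572  0.18880705] [ 5.90853142e-02 -3.14031980e+00 -8.26486744e-04] [ 0.04236225 -1.09749262 -1.73597467] 0.18257292595562913
```

View pics/w2c.png

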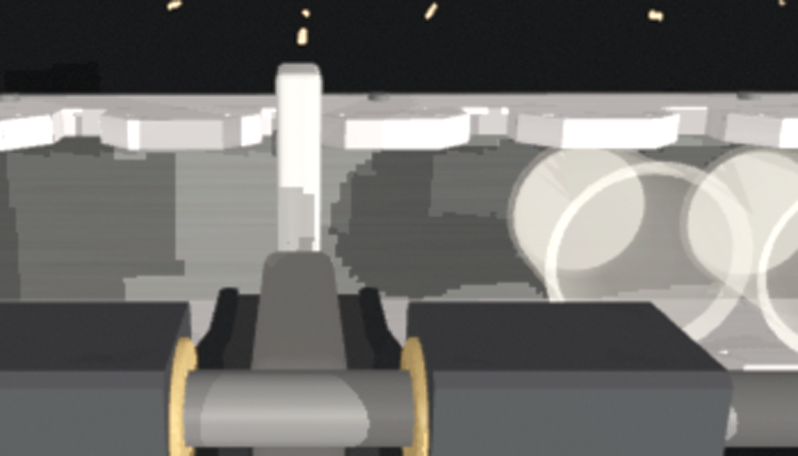

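The stop hangs upright in the fingers, with the bar (crop x 299) clear above its notch, and the wanted notch is visible at crop x ~490. I'll shift one pitch.

drive_tool --motion '[[[0, 1.5, 0], [0, 0, 0], -1], [[0, 1.5, 0], [0, 0, 0], -1], [[0, 1.5, 0], [0, 0, 0], -1], [[0, 1.4, 0], [0, 0, 0], -1], [[0, 0, 0], [0, 0, 0], -1], [[0, 0, 0], [0, 0, 0], -1], [[0, 0, 0], [0, 0, 0], -1]]'

```text
time: 7.32
position: [0.4567, -0.2368, 0.1893]
tool_rot: [-0.057, 3.141, -0.001]
ft_force: [-0.6, 0.2, -2.2]
grip_width: 0.183
grip_force: 35.0
```

Run:
```python
from h import *
s=ctrl.get_state();print(s['position'],s['tool_rot'],s['ft_force'],s['grip_width'])
g=snap('wrist','w3.png')[:,:,::-1];a=g[120:320,150:500];cv2.imwrite('pics/w3c.png',cv2.resize(a,None,fx=2.28,fy=2.28,interpolation=cv2.INTER_CUBIC))
```

```text
[ 0.45670912 -0.23678332  0.18933801] [-5.71532493e-02  3.14086319e+00 -7.17320882e-04] [-0.60592077  0.23163961 -2.19197082] 0.183286173788859
```

View pics/w3c.png

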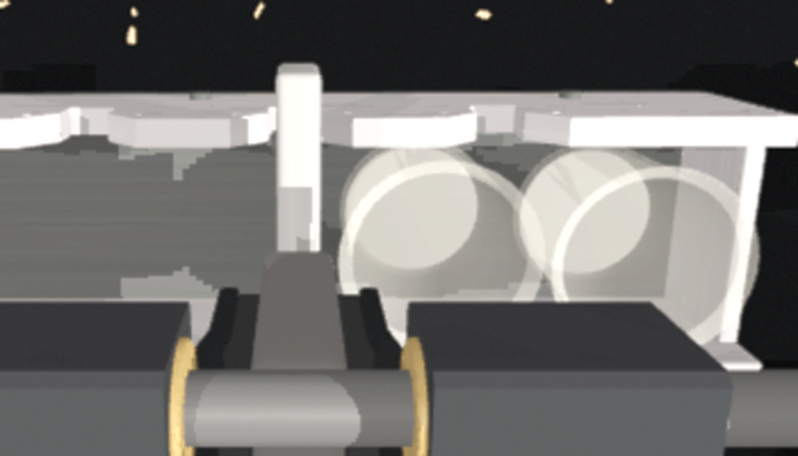

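The bar (crop x 299) is over the wanted notch. The neighbouring notches at ~90 and ~495, with the flare edges, put the notch centre at ~293. That makes the bar about 1.5–2 mm too far towards the beakers, so I'll trim it and lower.

drive_tool --motion '[[[0, -0.15, 0], [0, 0, 0], -1], [[0, 0, 0.8], [0, 0, 0], -1], [[0, 0, 0.8], [0, 0, 0], -1], [[0, 0, 0.7], [0, 0, 0], -1], [[0, 0, 0.5], [0, 0, 0], -1], [[0, 0, 0.5], [0, 0, 0], -1], [[0, 0, 0.3], [0, 0, 0], -1], [[0, 0, 0], [0, 0, 0], -1], [[0, 0, 0], [0, 0, 0], -1]]'

```text
time: 8.5
position: [0.457, -0.2376, 0.1535]
tool_rot: [-0.059, 3.141, -0.0]
ft_force: [-0.3, 0.6, -0.8]
grip_width: 0.183
grip_force: 35.0
```

drive_tool --motion '[[[0, 0, 0.15], [0, 0, 0], -1], [[0, 0, 0.1], [0, 0, 0], -1], [[0, 0, 0], [0, 0, 0], -1], [[0, 0, 0], [0, 0, 0], -1]]'

```text
time: 9.0
position: [0.457, -0.2375, 0.151]
tool_rot: [-0.059, 3.141, 0.0]
ft_force: [-0.2, 0.9, 3.1]
grip_width: 0.18
grip_force: 35.0
```

drive_tool --motion '[[[0, 0, 0], [0, 0, 0], 0.2], [[0, 0, 0], [0, 0, 0], 0.2], [[0, 0, 0], [0, 0, 0], 0.2], [[0, 0, 0], [0, 0, 0], 0.2], [[0, 0, 0], [0, 0, 0], 0.2], [[0, 0, -2], [0, 0, 0], 0.2], [[0, 0, -3], [0, 0, 0], 0.2], [[0, 0, -3], [0, 0, 0], 0.2], [[0, 0, -3], [0, 0, 0], 0.2], [[0, 0, 0], [0, 0, 0], 0.2], [[0, 0, 0], [0, 0, 0], 0.2]]'

```text
time: 10.38
position: [0.4565, -0.2373, 0.26]
tool_rot: [0.059, -3.14, -0.001]
ft_force: [-0.1, -0.1, -0.6]
grip_width: 0.597
grip_force: 0.0
```

Run:
```python
from h import *
s=ctrl.get_state();print(s['position'],s['ft_force'],s['grip_width'])
snap('wrist','w4.png')
```

```text
[ 0.45650509 -0.23730712  0.25998906] [-0.11873491 -0.11858162 -0.61984451] 0.5968970269332381
```

View pics/w4.png

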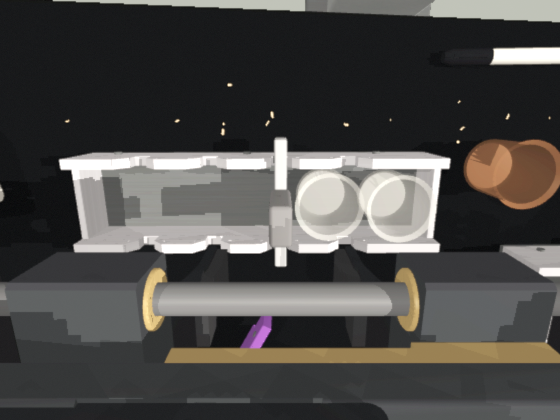

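The stop sits upright in the notch beside the beaker: bar at (280,138)–(281,265), post released and beaker rim at (330,206). Everything is standing and the gripper is clear.

```bash
python3 -c "
from bench import ctrl
print(ctrl.close_job())"
```

```text
the job is handed in; nothing more can be done
None
```

I moved the stop one notch towards the beakers, where it sits upright and released with the last beaker still standing beside it; I didn't touch the other rack, and I handed the job in at about 10.4 s with no verdict returned.

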